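Dip the pump unit's oil and hold the dip rod level for reading

TASK

Check the oil of the pellet press's pump unit: take the wiped dip rod from the drip tray by its black handle, push it down the slanting guide tube on the side of the unit until its collar stops on the tube's mouth, let it stay seated for a moment, then draw it right out. Finish while still holding the rod: keep it level and still, its marked tip over the drip tray about 15 cm above the bench, so that the oil mark can be read; do not put it down or let go. Leave the wrench, the pellet die and the crucible plate lying there where they are.

Things in the scene. Friction and masses are not known exactly. Their poses are not given: they have to be found in the camera images.
- dip_rod: Loose oil dip rod, about 120 g, balancing near its collar. Origin: on its axis, at the centre of the collar's stop face; x axis along the rod to the tip. Steel rod 8 mm thick from x = 0 to the tip at +120 mm; steel collar 28 mm across, x = 0 to -7; neck 10 mm thick to -32. At the start it lies level in the tray's rests, axis 45 mm above the bench, tip roughly towards the pump unit.
- rod_tip (a point): The end of the dip rod's rounded tip, 120 mm from the collar's stop face (axes as the rod's). Five dark marking rings lie 13 to 34 mm from the tip.
- rod_handle (a point): Middle of the dip rod's straight round black plastic handle, 68 mm behind the collar's stop face (rod x = -68; axes as the rod's). Handle 16 mm thick from rod x = -32 to -104 mm, then a 19 mm end rim to -110 mm.
- guide_tube: Steel guide tube on the side of the pump unit, sloping up and away from it, the only slanting tube. Origin: centre of its open mouth, 155 mm above the bench. z axis: out of the mouth along the tube, 45 degrees above horizontal; x axis horizontal. Bore 12 mm, flared over the last 15 mm to 19 mm inside, 25 mm outside. Open over 125 mm deep: the rod's collar stops on the mouth.
- pump_unit: Hydraulic pump unit, fixed: grey oil tank 200 x 260 mm, 138 mm high, on feet. Origin: centre of its underside. On top: motor to 247 mm high at x = -84 to 40, y = 0 to 127 mm; valve block and round gauge to 277 mm high at x = -70 to 0, y = -2 to -95; black breather cap at (60, 70), 170 high. The guide tube stands out of its -y side, mouth at (55, -195, 155).
- drip_tray: Open steel drip tray, fixed, 160 mm (x) by 100 mm (y), rim 28 mm high, with two notched rests: one in its -x end wall (50 mm high, 50 mm wide), one at x = +35 mm (51 mm high, 40 mm wide). Origin: centre of its underside on the bench. The rod starts along its x axis, tip towards +x, the whole handle beyond the -x end.
- crucible_plate: Bystander: dark plate 130 x 150 mm with eight small steel crucibles on it, 28 mm high in all. Origin: centre of the underside.
- wrench: Bystander: steel wrench 160 mm long lying on the bench. Origin: its middle, on the bench.
- pellet_die: Bystander: round steel pellet die 64 mm across with a plunger on top, 83 mm high. Origin: centre of the underside.
There are look-alikes about, which are no part of the job. Leave any brown or green look-alike of the drip_tray alone.

How it is judged (in metres and radians):
On the way, in this order (a step that is already met when the one before it is completed fails the run):
1. the dip rod is fully home in the guide tube, collar stopped on the mouth (z of dip_rod in the frame of guide_tube between -0.004 and 0.003 m and x of dip_rod in the frame of guide_tube between -0.006 and 0.006 m and y of dip_rod in the frame of guide_tube between -0.006 and 0.006 m and z of rod_tip in the frame of guide_tube below -0.11 m and angle between the x axis of dip_rod and the z axis of guide_tube, either way round below 0.1 rad), for 0.3 s.
2. the dip rod is drawn right out of the tube (z of rod_tip in the frame of guide_tube above 0.01 m), for 0.1 s.
At the end, for the whole second after the job is handed in: The rod is held in the gripper (finger force on it above 1 N) and still (under 20 mm/s and 0.15 rad/s), level within 0.12 rad (7 degrees), its tip above the drip tray's outline (160 x 100 mm) and 100 to 250 mm above the bench, touching neither the tray nor the pump unit (angle between dip_rod's own x axis and vertical between 1.451 and 1.691 rad and x of rod_tip in the frame of drip_tray between -0.08 and 0.08 m and y of rod_tip in the frame of drip_tray between -0.05 and 0.05 m and height (world z) of rod_tip between 0.1 and 0.25 m and contact force between the fingers and dip_rod above 1 N and contact force between dip_rod and drip_tray below 0.05 N and contact force between dip_rod and pump_unit below 0.05 N and linear speed of dip_rod below 0.02 m/s and angular speed of dip_rod below 0.15 rad/s); the arm keeps its last pose, push and grip.
It fails at once if the wrench, the pellet die or the crucible plate is moved by more than 25 mm (distance of any of crucible_plate, wrench, pellet_die from where it was at the start of the episode above 0.025 m).
It also fails if it takes over 64 s, if anything falls off the work surface, if the arm or the gripper's body presses on something with over 40 N, if the wrist force passes 120 N, or if a joint passes its speed limit or range.

ROBOT

A 6-joint arm with a two-finger parallel gripper is mounted at the origin on the work surface. World frame = base frame: x ahead of the robot, y to its left, z up, the work surface at z = 0. Lengths are in m, angles in degrees, forces in N, time in s.
With the tool pointing down it reaches from about 0.25 to 0.725 m from the base axis. Payload 9.7 kg.
Tool frame: the origin (TCP) lies at the centre of the arm's flange, where the gripper is bolted on; the fingertips stand 173 mm ahead of it and the grasp point (between the pads) lies 155 mm ahead of it; z points along the fingers, y is the line along which they close (so a half turn about z gives the same grasp; the last joint's range is limited). The gripper opens to 85 mm and grips with 20 to 120 N. Pads are 22 mm wide; open, the fingers measure 114 mm over their backs; the gripper's body (76 mm by 85 mm) begins 54 mm behind the grasp point. The pads swing forward as they close: fully open they stand 13 mm farther back than shut.
Start: joints at [68.01, 4.979, 10.078, 95.1, 0, 90], TCP at [0.206, 0.51, 0.405] pointing down, gripper open.
Joint ranges: [-179.16, 179.16], [-48.56, 103.87], [-65.8, 70.77], [-126.05, 130.52], [-82.76, 87.17], [-180, 180]. Speed limits (degrees/s): [127.2, 127.2, 147.25, 180, 180, 180].

INTERFACE

Orientations are given as [roll, pitch, yaw] about the fixed x, y, z axes, in that order (R = Rz(yaw) Ry(pitch) Rx(roll)).
In Python, from workcell import monitor, camera, get_calibration, bot gives the robot as it stands.
- The arm moves only by the tool carry_out, never from a script. Its argument "targets" is text: rows parted by semicolons, each of 7 numbers parted by spaces: the shift along the tool's x, y, z in units of 0.04 m (1.0 is 0.04 m), then the turn, a rotation vector about the tool's x, y, z in units of 0.1 rad (1.0 is 0.1 rad), then the opening, from -1 (shut) to 1 (fully open), so that 0 is half open. A call has exactly 8 rows; each row shifts and turns the commanded pose from where the row before left it, along the tool's axes as they then stand; what a row does not reach is not made up. A row lasts 1/12 s, in which the tool goes at most 41.7 mm and 7.16 degrees, less where a joint would pass 70% of its speed; a pose out of reach is approached as far as the arm can. A call with a number of a shift or a turn outside -1 to 1 is refused whole. A call with a gripper value outside its range is refused whole. The fingers move at their own pace and stop on an object; "newtons" is the grip in N (left out, the last holds). Time passes only in rows, so rows that do not move let the fingers close, or fill a call up. It gives the time, the measured TCP pose, the force, the opening and the grip force at its end, in the units of the state.
- monitor.get_obs(): the state, without advancing time (a new reading comes with each control period).
- camera(name): name is "scene" or "top" or "wrist"; returns the picture (400x640x3 uint8, red, green, blue); there is no depth.
- get_calibration(name): a dict with "fx", "fy", "cx", "cy" (pixels), "view" (4x4, takes a point from world to camera coordinates). Camera axes: x right, y down, z forward; pixel columns grow to the right and rows downward; lengths in m; the calibration is good to about 2 mm. A picture is of the moment at which its call begins: read the wrist's pose just before it. get_calibration takes no time and is no camera call; for the wrist camera it gives the pose at the moment of the call.
- bot.job_done(): hands the job in; it is judged then, once.
The state is a dict: "time": time; "q": joint angles; "qd": joint speeds; "joint_efforts": joint torques, N m; "ee_pos": TCP position; "tcp_rot": TCP orientation; "wrist_force": force on the tool from outside, world axes, zero at the start; "torque": the same for the moment, N m; "opening": finger opening in m; "grasp_force": force on a finger pad.
Only numpy, scipy, OpenCV 4.12 (cv2) and the standard library are available. Lean on these libraries where they do the work, as an engineer would, in place of code of your own. Each camera call takes 0.05 s, during which the arm holds its last target. There are 200 camera calls.

## Working session

There is one attempt and no reset: what is moved stays moved. The work goes in short steps, Python scripts to look and compute and a tool call to move; the robot and the scene stay as the last step left them, time stands still between calls to the robot, and variables do not carry over. Pictures are saved under pics/ and viewed, at most 13 in all, crops included, and the job is handed in when it is done.

Besides the shell and the picture viewer there is one more tool, called by a JSON object that holds its "api" and its "payload". carry_out: Moves the arm, as the interface text tells. Shifts and turns lie within -1 to 1; 1 stands for 0.04 m of shift or 0.1 rad of turn. Its arguments: {"type":"object","properties":{"targets":{"type":"string"},"newtons":{"type":"number"}},"required":["targets"]}

```bash
ls; mkdir -p pics; python3 - <<'E'
from workcell import monitor,camera,get_calibration
import cv2
print(monitor.get_obs())
for n in("scene","top"):
    cv2.imwrite(f"pics/{n}0.png",camera(n)[:,:,::-1]); c=get_calibration(n); print(n,c)
E
```

```text
pics
{'time': 0.0, 'q': array([ 6.80096652e+01,  5.01235904e+00,  1.00335385e+01,  9.50999829e+01,
       -8.19090482e-04,  9.00002333e+01]), 'qd': array([-0.1144652 , -0.14104427, -0.03972651,  0.01971271,  0.01426565,
       -0.07062823]), 'joint_efforts': array([-1.98580470e-03, -5.20403767e+01,  4.64796031e+01,  1.67921913e-02,
       -2.01810935e-04, -3.41937465e-06]), 'ee_pos': array([0.20594979, 0.50998702, 0.40396263]), 'tcp_rot': array([-1.79921197e+02,  8.19410540e-04,  1.58009433e+02]), 'wrist_force': array([ 0.13822715, -0.0317908 ,  0.76312743]), 'torque': array([0.00653802, 0.01188242, 0.03691576]), 'grasp_force': 0.0, 'opening': 0.0855928582521146}
scene {'fx': 392.65291401558267, 'fy': 392.65291401558267, 'cx': 318.5575251340049, 'cy': 200.2158400849903, 'view': array([[ 0.51308733,  0.85831957, -0.00537657, -0.26764993],
       [ 0.70819845, -0.42687034, -0.56234924, -0.31191013],
       [-0.48497046,  0.28472659, -0.82688235,  1.23910221],
       [ 0.        ,  0.        ,  0.        ,  1.        ]])}
top {'fx': 469.35269285319544, 'fy': 469.35269285319544, 'cx': 324.5046200450514, 'cy': 196.09471559282986, 'view': array([[ 0.02711472, -0.99953475,  0.01396697, -0.04582567],
       [-0.99680625, -0.0280853 , -0.07475631,  0.54624565],
       [ 0.0751138 , -0.01189537, -0.99710402,  1.48667156],
       [ 0.        ,  0.        ,  0.        ,  1.        ]])}
```

View pics/scene0.png

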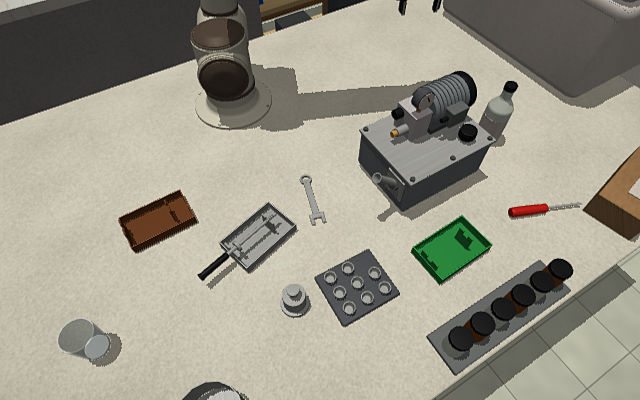

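View pics/top0.png

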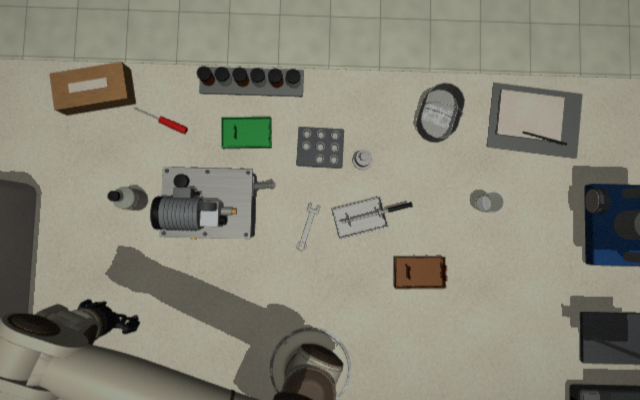

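The grey tray holds the rod: tray at top (360,216), rod handle (398,208), scene handle (212,265). The look-alikes are the brown tray at top (419,272), the green tray at (246,132), the pen at (545,137) and the red screwdriver at (172,125). The black handle on the grey tray fits the description. The slanting tube's mouth is at top (272,184) and scene (379,178).

```bash
cat > h.py <<'E'
import numpy as np,cv2
from workcell import monitor,camera,get_calibration
from scipy.spatial.transform import Rotation as R
def ray(c,u,v):
    V=c['view']; d=V[:3,:3].T@np.array([(u-c['cx'])/c['fx'],(v-c['cy'])/c['fy'],1]); return -V[:3,:3].T@V[:3,3],d
def onz(c,u,v,z):
    o,d=ray(c,u,v); return o+d*(z-o[2])/d[2]
def tri(*os):
    A=0;b=0
    for o,d in os:
        d=d/np.linalg.norm(d); P=np.eye(3)-np.outer(d,d); A=A+P; b=b+P@o
    return np.linalg.solve(A,b)
def proj(c,p):
    q=c['view'][:3,:3]@p+c['view'][:3,3]; return np.array([q[0]/q[2]*c['fx']+c['cx'],q[1]/q[2]*c['fy']+c['cy']])
def handle(img,box,thr=60):
    x0,y0,x1,y1=box; m=(img[y0:y1,x0:x1].max(2)<thr).astype(np.uint8)
    n,l,s,c=cv2.connectedComponentsWithStats(m); k=1+s[1:,4].argmax()
    ys,xs=np.nonzero(l==k); P=np.c_[xs+x0,ys+y0].astype(np.float32)
    vx,vy,x,y=cv2.fitLine(P,cv2.DIST_L2,0,.01,.01).ravel(); t=(P-[x,y])@[vx,vy]
    return len(P),np.array([x,y])+t.min()*np.array([vx,vy]),np.array([x,y])+t.max()*np.array([vx,vy])
E
python3 - <<'E'
from h import *
for n,b in(("top",(380,195,415,222)),("scene",(192,240,232,285))):
    I=cv2.imread(f"pics/{n}0.png");c=get_calibration(n)
    k,a,e=handle(I,b); print(n,k,a,e,onz(c,*a,.045).round(4),onz(c,*e,.045).round(4))
T,S=get_calibration("top"),get_calibration("scene")
print("mouth rough",tri(ray(T,272,184),ray(S,379,178)))
for u,v in((165,168),(255,168),(254,238),(162,238)): print("tank",onz(T,u,v,.138+.01))
t=cv2.imread("pics/top0.png"); s=cv2.imread("pics/scene0.png")
a=cv2.resize(t[165:205,240:290],None,fx=8,fy=8,interpolation=2); b=cv2.resize(s[160:200,355:405],None,fx=8,fy=8,interpolation=2)
d=cv2.resize(t[190:240,325:425],None,fx=8,fy=5.6,interpolation=2)
cv2.imwrite("pics/crop.png",np.vstack([np.hstack([a,b]),d[:280]]))
E
```

```text
top 101 [388.0959  209.38426] [411.157   203.62923] [ 0.509  -0.2324  0.045 ] [ 0.5293 -0.3052  0.045 ]
scene 248 [200.0304 278.0754] [227.59502 251.6647 ] [ 0.5312 -0.3068  0.045 ] [ 0.503  -0.2295  0.045 ]
mouth rough [0.56939386 0.12690495 0.15371061]
tank [0.60728812 0.44170904 0.148     ]
tank [0.61494609 0.17782741 0.148     ]
tank [0.40951205 0.17289264 0.148     ]
tank [0.40232874 0.43964605 0.148     ]
```

View pics/crop.png

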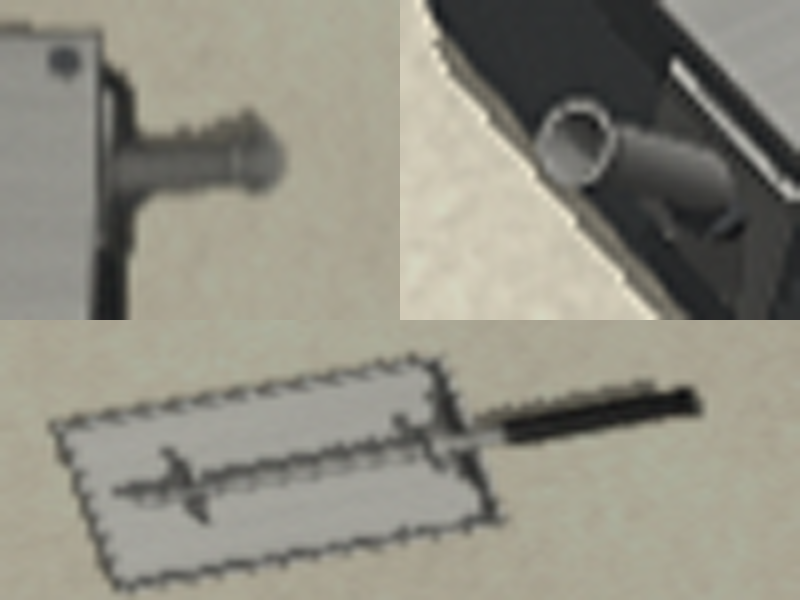

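The crop confirms the choice: a grey tray with the rod lying in it and the black handle sticking out on the right. The tube mouth is at scene (376.5,177.3) and top ≈(272,184). Next I work out the pre-grasp move.

```bash
cat >> h.py <<'E'
def pose():
    o=monitor.get_obs(); return np.array(o['ee_pos']),R.from_euler('xyz',o['tcp_rot'],degrees=True).as_matrix(),o
def to(p1,R1,say=''):
    p,r,o=pose(); rv=R.from_matrix(r.T@R1).as_rotvec()
    print(say,'shift',(r.T@(p1-p)/.04).round(2),'after-turn-shift',(R1.T@(p1-p)/.04).round(2),'turn',(rv/.1).round(2))
def Rdown(yaw,t): return (R.from_euler('z',yaw,degrees=True)*R.from_euler('x',180,degrees=True)*R.from_euler('y',t)).as_matrix()
E
python3 - <<'E'
from h import *
S=get_calibration("scene");print("mouth",onz(S,376.5,177.3,.155))
R1=Rdown(107.7,.3); G=np.array([.517,-.2656,.045])
to(G-R1@[0,0,.155+.12],R1)
E
```

```text
mouth [0.56644428 0.1240312  0.155     ]
 shift [-15.77 -16.63   2.43] after-turn-shift [-22.56   1.51  -4.46] turn [-1.33  2.81  8.71]
```

{"api": "carry_out", "payload": {"targets": "-.66 -.69 .1 0 0 0 1;-.66 -.69 .1 0 0 0 1;-.66 -.69 .1 0 0 0 1;-.66 -.69 .1 0 0 0 1;-.66 -.69 .1 0 0 0 1;-.66 -.69 .1 0 0 0 1;-.66 -.69 .1 0 0 0 1;-.66 -.69 .1 0 0 0 1"}}

```text
time: 0.77
ee_pos: [0.3191, 0.2244, 0.3723]
tcp_rot: [-180.0, 0.0, 158.0]
wrist_force: [0.9, -0.1, 0.3]
opening: 0.0851
grasp_force: 0.0
```

{"api": "carry_out", "payload": {"targets": "-.66 -.69 .1 0 0 0 1;-.66 -.69 .1 0 0 0 1;-.66 -.69 .1 0 0 0 1;-.66 -.69 .1 0 0 0 1;-.66 -.69 .1 0 0 0 1;-.66 -.69 .1 0 0 0 1;-.66 -.69 .1 0 0 0 1;-.66 -.69 .1 0 0 0 1"}}

```text
time: 1.43
ee_pos: [0.4323, -0.0597, 0.3404]
tcp_rot: [180.0, 0.0, 158.0]
wrist_force: [0.4, 1.1, 0.6]
opening: 0.0853
grasp_force: 0.0
```

{"api": "carry_out", "payload": {"targets": "-.66 -.69 .1 0 0 0 1;-.66 -.69 .1 0 0 0 1;-.66 -.69 .1 0 0 0 1;-.66 -.69 .1 0 0 0 1;-.66 -.69 .1 0 0 0 1;-.66 -.69 .1 0 0 0 1;-.66 -.69 .1 0 0 0 1;-.66 -.69 .1 0 0 0 1"}}

```text
time: 2.1
ee_pos: [0.5457, -0.3434, 0.3079]
tcp_rot: [180.0, -0.0, 158.0]
wrist_force: [0.2, -0.3, 0.0]
opening: 0.0854
grasp_force: 0.0
```

{"api": "carry_out", "payload": {"targets": "0 0 0 -.15 .31 .97 1;0 0 0 -.15 .31 .97 1;0 0 0 -.15 .31 .97 1;0 0 0 -.15 .31 .97 1;0 0 0 -.15 .31 .97 1;0 0 0 -.15 .31 .97 1;0 0 0 -.15 .31 .97 1;0 0 0 -.15 .31 .97 1"}}

```text
time: 2.77
ee_pos: [0.5455, -0.3415, 0.308]
tcp_rot: [179.1, -15.5, 113.1]
wrist_force: [0.3, 0.4, -0.8]
opening: 0.0853
grasp_force: 0.0
```

```bash
python3 - <<'E'
from h import *
o=pose()[2];print(o['time'],o['q'],o['ee_pos'],o['tcp_rot'])
C=get_calibration("wrist");I=camera("wrist")[:,:,::-1];cv2.imwrite("pics/w1.png",I);print(C)
print(np.linalg.inv(C['view'])[:3,3], pose()[1].T@(np.linalg.inv(C['view'])[:3,3]-pose()[0]))
for x in(-32,-68,-110,0,120): print(x,proj(C,np.array([.517,-.2656,.045])+(x+68)/1000*np.array([-.305,.952,0])))
E
```

```text
2.7667 [-33.63067187  25.21906929  23.03693123 100.41060079   9.16140524
  32.36422835] [ 0.54548002 -0.34149674  0.30802332] [179.13523886 -15.50551024 113.10985937]
{'fx': 310.8755856727831, 'fy': 310.8755856727831, 'cx': 319.9260471480523, 'cy': 197.6807559351904, 'view': array([[ 0.92086739,  0.38960998,  0.0143985 , -0.37330951],
       [ 0.38829056, -0.91982425,  0.05615858, -0.45608542],
       [ 0.03512404, -0.0461238 , -0.99831803,  0.26962309],
       [ 0.        ,  0.        ,  0.        ,  1.        ]])}
[ 0.51139196 -0.26163727  0.3001578 ] [ 0.08164866 -0.00092729  0.03074567]
-32 [323.84117894 143.2842297 ]
-68 [319.86079322 187.31442498]
-110 [315.29387457 237.83272512]
0 [327.43157524 103.56801574]
120 [341.35213329 -50.41828953]
```

View pics/w1.png

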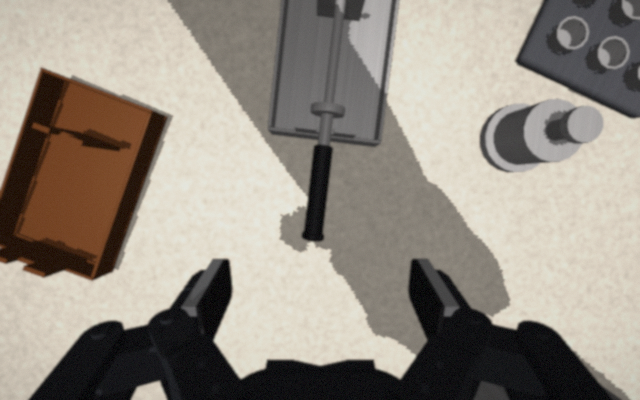

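The wrist view shows the handle from (323,147) to (313,238), within 4 px of the prediction, with the collar at (327,108). I'll refine it and descend.

```bash
python3 - <<'E'
from h import *
C=get_calibration("wrist");I=cv2.imread("pics/w1.png")
n,a,e=handle(I,(295,140,340,245),50);print(n,a,e)
A=onz(C,*a,.045);E=onz(C,*e,.045);
if np.linalg.norm(proj(C,A)-[323,147])>30:A,E=E,A
d=(A-E)/np.linalg.norm(A-E);print(A,E,np.linalg.norm(A-E),np.degrees(np.arctan2(d[1],d[0])))
c=onz(C,326.5,104,.045); d2=c-E; print("dir via collar",np.degrees(np.arctan2(d2[1],d2[0])),np.linalg.norm(d2))
G=(A+E)/2+.003*d; yaw=np.degrees(np.arctan2(d2[1],d2[0])); print(G,yaw)
R1=Rdown(yaw,.3); to(G-R1@[0,0,.155],R1)
E
```

```text
1631 [311.9359  239.63503] [323.17734 145.25935]
[ 0.5062771  -0.23232191  0.045     ] [ 0.5274221  -0.30746315  0.045     ] 0.07805970800913324 105.71678008075696
dir via collar 106.37512170088654 0.11127512336639321
[ 0.51603696 -0.26700469  0.045     ] 106.37512170088654
 shift [ 0.06 -0.12  2.99] after-turn-shift [-0.03 -0.18  2.99] turn [-0.17  0.26  1.06]
```

{"api": "carry_out", "payload": {"targets": "0 0 0 -.08 .13 .53 1;0 0 0 -.08 .13 .53 1;0 -.03 .5 0 0 0 1;0 -.03 .5 0 0 0 1;0 -.03 .5 0 0 0 1;0 -.03 .5 0 0 0 1;0 -.03 .5 0 0 0 1;0 -.03 .5 0 0 0 1"}}

```text
time: 3.48
ee_pos: [0.5282, -0.3098, 0.1926]
tcp_rot: [179.9, -16.9, 107.2]
wrist_force: [-0.4, 0.0, 0.2]
opening: 0.0852
grasp_force: 0.0
```

{"api": "carry_out", "payload": {"targets": "0 0 0 0 0 0 1;0 0 0 0 0 0 -1;0 0 0 0 0 0 -1;0 0 0 0 0 0 -1;0 0 0 0 0 0 -1;0 0 0 0 0 0 -1;0 0 0 0 0 0 -1;0 0 0 0 0 0 -1", "newtons": 70}}

```text
time: 4.15
ee_pos: [0.5286, -0.3103, 0.1943]
tcp_rot: [179.9, -16.9, 107.1]
wrist_force: [-0.4, -1.7, 2.1]
opening: 0.0139
grasp_force: 68.1
```

{"api": "carry_out", "payload": {"targets": "0 0 0 0 0 0 -1;0 0 0 0 0 0 -1;0 0 0 0 0 0 -1;0 0 0 0 0 0 -1;0 0 0 0 0 0 -1;0 0 0 0 0 0 -1;0 0 0 0 0 0 -1;0 0 0 0 0 0 -1"}}

```text
time: 4.82
ee_pos: [0.5286, -0.3102, 0.194]
tcp_rot: [179.9, -16.9, 107.1]
wrist_force: [0.3, -2.0, 3.3]
opening: 0.0138
grasp_force: 68.1
```

```bash
cat >> h.py <<'E'
import json,os
def rodtool(): # rod origin (collar face), dir in tool frame
    j=json.load(open('rod.json')); return np.array(j['o']),np.array(j['d'])/np.linalg.norm(j['d'])
def ins(M,yaw,gap,say=''): # goal: rod origin at M + gap outwards along tube
    o,d=rodtool(); a=np.radians(yaw); s=np.sqrt(.5); din=np.array([-np.sin(a)*s,np.cos(a)*s,-s]); h=np.array([np.cos(a),np.sin(a),0])
    dd=np.c_[d,[0,1,0],np.cross(d,[0,1,0])]; q,_=np.linalg.qr(np.c_[d,[0,1,0]]); y=np.array([0,1,0])-d*d[1]; y/=np.linalg.norm(y)
    A=np.c_[d,y,np.cross(d,y)]; B=np.c_[din,h,np.cross(din,h)]; R1=B@A.T; p1=M-din*gap-R1@o
    to(p1,R1,say); return p1,R1
E
python3 - <<'E'
from h import *
p,r,o=pose(); a=np.radians(106.3); d=np.array([np.cos(a),np.sin(a),0]); G=np.array([.516,-.267,.045]); c=G+.068*d
dt=r.T@d; ot=r.T@(c-p); print(dt,ot); json.dump(dict(o=list(ot),d=list(dt)),open('rod.json','w'))
print("up200",r.T@[0,0,.2]/.04)
p1,R1=ins(np.array([.567,.125,.155]),1.5,.18)
print(p1,R1.round(2), R1@[0,0,1]); print(o['q'])
E
```

```text
[0.95677132 0.01321655 0.29054082] [0.06485991 0.00126579 0.1753676 ]
up200 [ 1.452697    0.01034905 -4.78430395]
 shift [ 9.32  3.45 -4.31] after-turn-shift [ 4.09  1.26 -9.95] turn [ 0.38 -7.8   2.67]
[0.56989464 0.02316869 0.46752672] [[-0.04  1.    0.01]
 [ 0.88  0.04 -0.47]
 [-0.47 -0.01 -0.88]] [ 0.00849444 -0.47109427 -0.88204197]
[-32.39726463  22.4349107    6.59066509  87.07514077  10.97442793
  39.28152967]
```

{"api": "carry_out", "payload": {"targets": ".09 0 -.3 0 0 0 -1;.19 0 -.64 0 0 0 -1;.19 0 -.64 0 0 0 -1;.19 0 -.64 0 0 0 -1;.19 0 -.64 0 0 0 -1;.19 0 -.64 0 0 0 -1;.19 0 -.64 0 0 0 -1;.19 0 -.64 0 0 0 -1"}}

```text
time: 5.48
ee_pos: [0.5281, -0.311, 0.3951]
tcp_rot: [179.9, -16.9, 107.1]
wrist_force: [0.0, -0.2, -0.8]
opening: 0.0137
grasp_force: 68.2
```

```bash
python3 - <<'E'
from h import *
p1,R1=ins(np.array([.567,.125,.155]),1.5,.18)
print(pose()[2]['q'],pose()[2]['grasp_force'])
E
```

```text
shift [7.87 3.45 0.51] after-turn-shift [ 6.47  1.32 -5.52] turn [ 0.37 -7.81  2.67]
[-32.47994214  22.09180465  28.4331101  109.34330839  10.96123038
  39.18195301] 68.22873115539551
```

{"api": "carry_out", "payload": {"targets": ".87 .38 .06 0 0 0 -1;.87 .38 .06 0 0 0 -1;.87 .38 .06 0 0 0 -1;.87 .38 .06 0 0 0 -1;.87 .38 .06 0 0 0 -1;.87 .38 .06 0 0 0 -1;.87 .38 .06 0 0 0 -1;.87 .38 .06 0 0 0 -1"}}

```text
time: 6.15
ee_pos: [0.5642, -0.0138, 0.457]
tcp_rot: [179.9, -16.9, 107.1]
wrist_force: [1.2, -0.2, -1.4]
opening: 0.0138
grasp_force: 68.3
```

{"api": "carry_out", "payload": {"targets": "0 0 0 .05 -.98 .33 -1;0 0 0 .05 -.98 .33 -1;0 0 0 .05 -.98 .33 -1;0 0 0 .05 -.98 .33 -1;0 0 0 .05 -.98 .33 -1;0 0 0 .05 -.98 .33 -1;0 0 0 .05 -.98 .33 -1;0 0 0 .05 -.98 .33 -1"}}

```text
time: 6.82
ee_pos: [0.5643, -0.0156, 0.4569]
tcp_rot: [-179.3, 28.6, 92.5]
wrist_force: [0.2, -1.4, -1.3]
opening: 0.0138
grasp_force: 68.3
```

```bash
python3 - <<'E'
from h import *
M=np.array([.567,.125,.155])
p1,R1=ins(M,1.5,.18)
p,r,o=pose(); print(o['time'],o['q'],p)
ro,rd=rodtool()
for n in("wrist","scene","top"):
    C=get_calibration(n);cv2.imwrite(f"pics/{n}2.png",camera(n)[:,:,::-1])
    print(n,"mouth",proj(C,M),"collar",proj(C,p+r@ro),"tip",proj(C,p+r@(ro+.12*rd)),"hstart",proj(C,p+r@(ro-.032*rd)))
E
```

```text
shift [ 0.72  0.17 -0.7 ] after-turn-shift [ 0.72  0.17 -0.69] turn [-0.    0.09  0.02]
6.8167 [  3.83955152   8.68116426  18.47783706 101.33586041 -28.56394253
  91.95631346] [ 0.56430337 -0.01560811  0.45690666]
wrist mouth [ 355.81732481 -533.91685285] collar [322.52928257 131.93650163] tip [ 326.51511976 -141.11643036] hstart [321.50288275 202.25083417]
scene mouth [377.00266674 177.29115839] collar [309.94286473 175.00993467] tip [344.95390257 182.94874537] hstart [298.99310555 172.52705868]
top mouth [272.13275707 184.45974058] collar [330.42135283 182.78038248] tip [300.22848328 185.87210443] hstart [339.16706211 181.88482992]
```

View pics/wrist2.png

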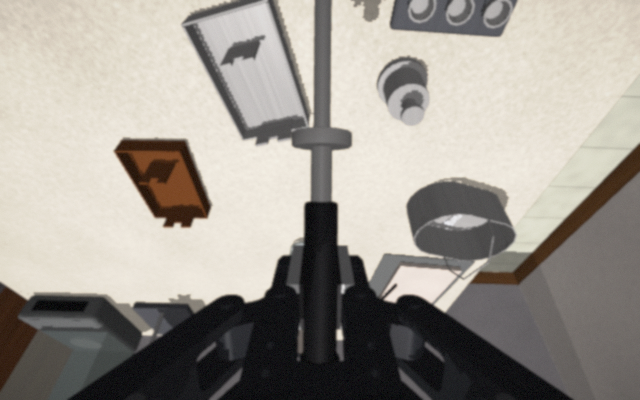

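View pics/scene2.png

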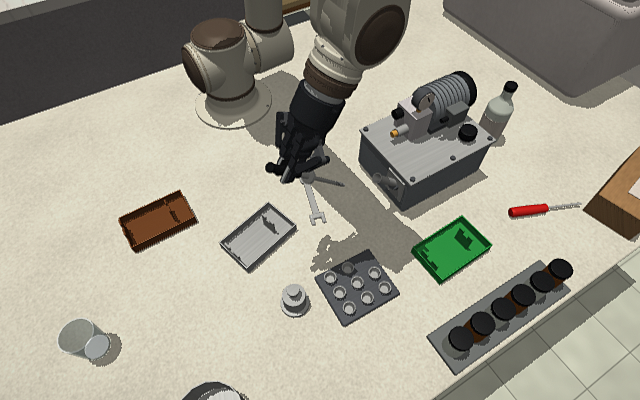

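The rod is held firmly: collar at wrist (322,135), rod axis leaving the top at about (322.5,0). Scene shows the tip near (343,185), about 2 px from the model. I'll measure the rod in hand and enlarge the fixed views.

```bash
python3 - <<'E'
from h import *
I=cv2.imread("pics/wrist2.png").astype(int)
g=I.sum(2)/3
for v in(5,25,45,65,85,105,137,160,180,195,215,230): 
    row=g[v,285:360]; e=np.abs(np.diff(cv2.GaussianBlur(row.astype(np.float32)[None],(3,1),0)[0])); 
    idx=np.nonzero(row<150)[0]+285; print(v,idx.min(),idx.max(),idx.mean() )
C=get_calibration("wrist");ro,rd=rodtool();p,r,o=pose()
for x in(-.007,0,.03): print(x,(C['view']@np.r_[p+r@(ro+x*rd),1])[2],proj(C,p+r@(ro+x*rd)))
s=cv2.imread("pics/scene2.png");t=cv2.imread("pics/top2.png")
cv2.imwrite("pics/crop2.png",np.hstack([cv2.resize(s[160:210,300:400],None,fx=6,fy=6,interpolation=2).reshape(300,600,3)[:, :400],cv2.resize(t[160:210,262:328],None,fx=6,fy=6,interpolation=2)]))
E
```

```text
5 315 356 327.8
25 315 330 322.5
45 285 330 313.0
65 289 330 312.56
85 295 329 313.8333333333333
105 302 329 316.8636363636364
137 285 351 318.0
160 311 331 321.0
180 311 331 321.0
195 311 330 320.5
215 304 337 320.5
230 304 337 320.5
-0.007 0.14154455087471718 [322.29175223 147.40064743]
0 0.14131918732248047 [322.51779533 131.93137154]
0.03 0.1403533435271802 [323.49477354  65.07179961]
```

View pics/crop2.png

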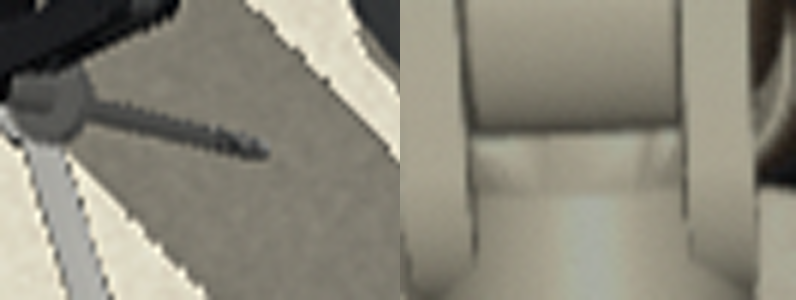

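```bash
python3 - <<'E'
from h import *
W=get_calibration("wrist");S=get_calibration("scene");p,r,o=pose()
c=tri(ray(W,321.4,138.5),ray(S,308.2,177.6))
print("collar mid",c,"depth",(W['view']@np.r_[c,1])[2],"resid px",proj(W,c),proj(S,c))
o1,d1=ray(W,322.7,5);_,d2=ray(W,320.5,222);n=np.cross(d1,d2)
os,ds=ray(S,344.2,185.1);tip=os+ds*(n@(o1-os))/(n@ds)
print("tip",tip,np.linalg.norm(tip-c))
ro,rd=rodtool();print("model collar",p+r@(ro-.0035*rd),"tip",p+r@(ro+.12*rd))
d=(tip-c);d/=np.linalg.norm(d);print("dir tool",r.T@d,"model",rd,"collar tool",r.T@(c-p),"model",ro-.0035*rd)
# depth profile from widths, toward rod direction
for D,w,v in((.028,59,138),(.008,16,25),(.01,21,170),(.016,34,222)): print(v,W['fx']*D/w)
E
```

```text
collar mid [ 0.5645416  -0.0468625   0.26717332] depth 0.14819965634982354 resid px [322.14227324 137.95784909] [308.00324125 177.47306365]
tip [0.56059158 0.04117242 0.17706913] 0.12603377912931435
model collar [ 0.56455318 -0.0433361   0.27331328] tip [0.56156624 0.04381153 0.18585689]
dir tool [0.95397363 0.00587124 0.29983303] model [0.95677132 0.01321655 0.29054082] collar tool [0.06130699 0.00114759 0.18142799] model [0.06151121 0.00121953 0.17435071]
138 0.14753417625149026
25 0.15543779283639153
170 0.14803599317751576
222 0.14629439325778026
```

Triangulation and the collar's apparent width agree: the rod sits about 6.5 mm farther out in the fingers than modelled. I'll update the model and go to a pre-insert 15 mm out.

```bash
python3 - <<'E'
from h import *
d=np.array([.955,.008,.296]);d/=np.linalg.norm(d);o=np.array([.0613,.0011,.181])+.0035*d
json.dump(dict(o=list(o),d=list(d)),open('rod.json','w'))
M=np.array([.568,.125,.155]); ins(M,1.5,.14)
E
```

```text
shift [ 1.64  0.2  -0.57] after-turn-shift [ 1.64  0.18 -0.56] turn [-0.03  0.07  0.11]
```

{"api": "carry_out", "payload": {"targets": "0 0 0 -.03 .07 .11 -1;.3 .03 -.09 0 0 0 -1;.3 .03 -.09 0 0 0 -1;.3 .03 -.1 0 0 0 -1;.3 .03 -.1 0 0 0 -1;.3 .03 -.1 0 0 0 -1;.14 .03 -.08 0 0 0 -1;0 0 0 0 0 0 -1"}}

```text
time: 7.63
ee_pos: [0.5703, 0.0546, 0.4447]
tcp_rot: [-179.7, 27.9, 92.0]
wrist_force: [-1.4, -0.3, -0.8]
opening: 0.014
grasp_force: 68.3
```

```bash
python3 - <<'E'
from h import *
M=np.array([.568,.125,.155]); ins(M,1.5,.14)
p,r,o=pose();ro,rd=rodtool();print(o['time'],p+r@(ro+.12*rd))
t=[]
for n,(x,y,X,Y),f in(("scene",(340,150,420,205),5),("top",(250,160,330,210),5),("wrist",(240,0,400,110),2.5)):
    C=get_calibration(n);I=camera(n)[:,:,::-1];cv2.imwrite(f"pics/{n}3.png",I)
    print(n,"mouth",proj(C,M),"tip",proj(C,p+r@(ro+.12*rd)),"collar",proj(C,p+r@ro))
    t.append(cv2.resize(I[y:Y,x:X],(400,275)))
cv2.imwrite("pics/crop3.png",np.vstack([np.hstack(t[:2]),np.hstack([t[2],t[2]*0])]))
E
```

```text
shift [-0.03 -0.02 -0.  ] after-turn-shift [-0.03 -0.02 -0.  ] turn [ 0.01  0.03 -0.01]
7.6333 [0.56934751 0.11107651 0.1684615 ]
scene mouth [377.2664931  177.59763263] tip [373.14536874 176.87255466] collar [342.80292501 168.64629439]
top mouth [272.1448886  184.11969807] tip [276.51836786 183.32804385] collar [304.92223981 180.25511443]
wrist mouth [ 322.62640634 -177.85363546] tip [ 324.44192796 -133.5538292 ] collar [322.34305795 127.41681181]
```

View pics/crop3.png

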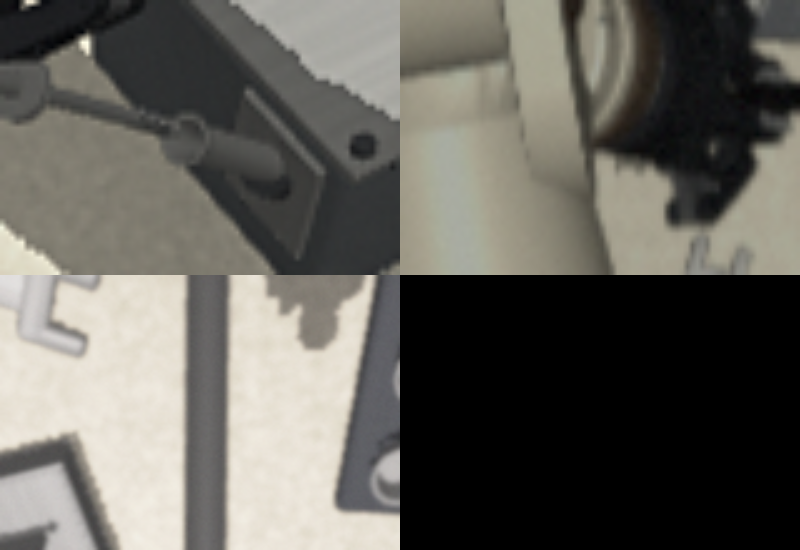

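The tip at scene (374,176) points at the mouth at (377,177), within 1 px, and slopes match (0.26 against 0.275). I'll start inserting and watch the forces.

{"api": "carry_out", "payload": {"targets": ".12 0 .037 0 0 0 -1;.12 0 .037 0 0 0 -1;.12 0 .037 0 0 0 -1;.12 0 .037 0 0 0 -1;.12 0 .037 0 0 0 -1;.12 0 .037 0 0 0 -1;.12 0 .037 0 0 0 -1;.12 0 .037 0 0 0 -1"}}

```text
time: 8.45
ee_pos: [0.5689, 0.0814, 0.4163]
tcp_rot: [-179.7, 28.0, 91.8]
wrist_force: [0.0, -0.3, -0.1]
opening: 0.0138
grasp_force: 68.4
```

```bash
python3 - <<'E'
from h import *
M=np.array([.568,.125,.155]); ins(M,1.5,.0)
p,r,o=pose();print(o['wrist_force'],r.T@o['wrist_force'],o['torque'],r.T@o['torque'])
E
```

```text
shift [2.39 0.01 0.71] after-turn-shift [2.39 0.02 0.72] turn [ 0.    0.03 -0.03]
[ 0.03375769 -0.2781584  -0.08541225] [-0.2064165   0.02579426  0.20623728] [-0.05738558  0.31091824  0.07338257] [ 0.24164365 -0.04838589 -0.2112236 ]
```

{"api": "carry_out", "payload": {"targets": ".12 0 .036 0 0 0 -1;.12 0 .036 0 0 0 -1;.12 0 .036 0 0 0 -1;.12 0 .036 0 0 0 -1;.12 0 .036 0 0 0 -1;.12 0 .036 0 0 0 -1;.12 0 .036 0 0 0 -1;.12 0 .036 0 0 0 -1"}}

```text
time: 9.12
ee_pos: [0.5681, 0.11, 0.3882]
tcp_rot: [-179.8, 28.0, 91.8]
wrist_force: [-1.0, -2.2, -0.8]
opening: 0.0139
grasp_force: 68.4
```

```bash
python3 - <<'E'
from h import *
M=np.array([.568,.125,.155]); ins(M,1.5,.0)
p,r,o=pose();print(r.T@o['wrist_force'],r.T@o['torque'])
I=camera("scene")[:,:,::-1];cv2.imwrite("pics/scene4.png",I); W=camera("wrist")[:,:,::-1]
cv2.imwrite("pics/crop4.png",np.vstack([cv2.resize(I[150:205,330:410],(560,385),interpolation=2),cv2.resize(W[0:150,180:460],(560,200))]))
E
```

```text
shift [1.43 0.01 0.43] after-turn-shift [1.43 0.02 0.43] turn [ 0.01  0.03 -0.03]
[-1.53950456 -1.09589977  1.77841616] [ 0.39792073 -0.1317252  -0.28283636]
```

View pics/crop4.png

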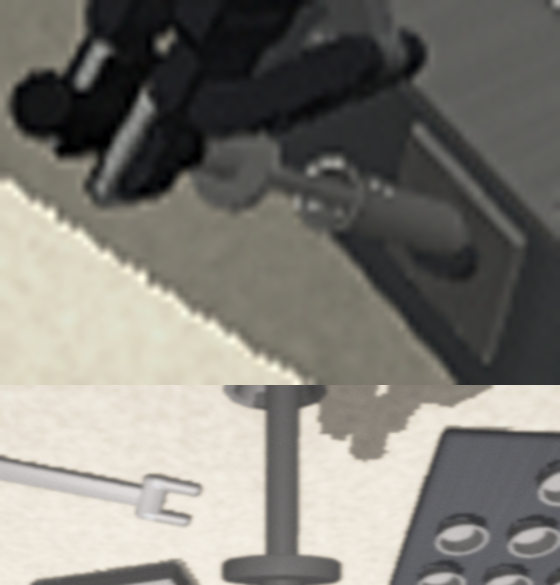

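The rod has gone into the mouth. The wrist view puts the mouth about 2.5 px left of the rod, so I shift −y by 1 mm and continue to roughly 8 mm short.

{"api": "carry_out", "payload": {"targets": ".15 -.01 .045 0 0 0 -1;.16 -.01 .048 0 0 0 -1;.16 -.01 .048 0 0 0 -1;.16 0 .048 0 0 0 -1;.16 0 .048 0 0 0 -1;.16 0 .048 0 0 0 -1;.16 0 .048 0 0 0 -1;.12 0 .037 0 0 0 -1"}}

```text
time: 9.88
ee_pos: [0.5657, 0.1467, 0.3516]
tcp_rot: [-179.7, 28.0, 91.8]
wrist_force: [0.6, -5.1, -2.0]
opening: 0.0139
grasp_force: 68.3
```

```bash
python3 - <<'E'
from h import *
M=np.array([.568,.125,.155]); ins(M,1.5,.0)
p,r,o=pose();print(r.T@o['wrist_force'],r.T@o['torque'])
E
```

```text
shift [0.19 0.04 0.05] after-turn-shift [0.19 0.04 0.05] turn [ 0.01  0.03 -0.03]
[-3.5225221   0.45595564  4.16795017] [-0.01231436 -0.39992146 -0.00261261]
```

{"api": "carry_out", "payload": {"targets": ".03 0 .025 0 0 0 -1;.04 0 .02 0 0 0 -1;.04 0 .015 0 0 0 -1;.04 0 .012 0 0 0 -1;.03 0 .01 0 0 0 -1;0 0 0 0 0 0 -1;0 0 0 0 0 0 -1;0 0 0 0 0 0 -1"}}

```text
time: 10.55
ee_pos: [0.5656, 0.151, 0.3461]
tcp_rot: [-179.8, 27.9, 91.8]
wrist_force: [-0.1, -2.2, -3.2]
opening: 0.0137
grasp_force: 68.2
```

```bash
python3 - <<'E'
from h import *
M=np.array([.568,.125,.155]); ins(M,1.5,.0)
p,r,o=pose();print(r.T@o['wrist_force'],r.T@o['torque'])
I=camera("scene")[:,:,::-1]; W=camera("wrist")[:,:,::-1];cv2.imwrite("pics/w5.png",W)
cv2.imwrite("pics/crop5.png",np.vstack([cv2.resize(I[150:205,330:410],(560,385),interpolation=2),cv2.resize(W[40:190,240:400],(560,210))[:210]]))
E
```

```text
shift [ 0.03  0.04 -0.02] after-turn-shift [ 0.03  0.04 -0.02] turn [ 0.01  0.03 -0.03]
[-0.48565694 -0.16043024  3.8374636 ] [-0.07806427  0.1693466  -0.02432241]
```

View pics/crop5.png

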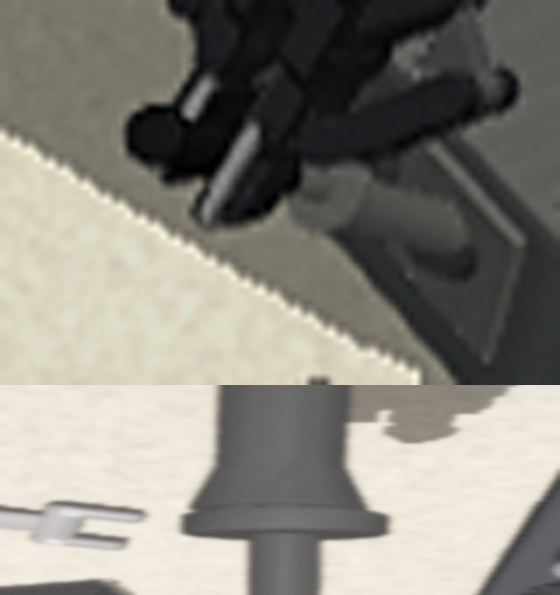

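The collar meets the flare, well centred, but there is no axial force yet. I'll creep on until it stops.

{"api": "carry_out", "payload": {"targets": ".024 0 .009 0 0 0 -1;.024 0 .009 0 0 0 -1;.024 0 .009 0 0 0 -1;0 0 0 0 0 0 -1;0 0 0 0 0 0 -1;0 0 0 0 0 0 -1;0 0 0 0 0 0 -1;0 0 0 0 0 0 -1"}}

```text
time: 11.32
ee_pos: [0.5654, 0.1524, 0.3445]
tcp_rot: [-179.8, 28.0, 91.8]
wrist_force: [-1.2, -7.4, 2.0]
opening: 0.0135
grasp_force: 68.4
```

```bash
python3 - <<'E'
from h import *
p,r,o=pose();print(r.T@o['wrist_force'],r.T@o['torque'])
ro,rd=rodtool(); print("axial",rd@(r.T@o['wrist_force']))
E
```

```text
[-7.40164354 -1.40174852  1.72876974] [ 0.17899937 -1.18171918 -0.04431388]
axial -6.569036734685874
```

{"api": "carry_out", "payload": {"targets": ".03 0 .009 0 0 0 -1;.03 0 .009 0 0 0 -1;0 0 0 0 0 0 -1;0 0 0 0 0 0 -1;0 0 0 0 0 0 -1;0 0 0 0 0 0 -1;0 0 0 0 0 0 -1;0 0 0 0 0 0 -1"}}

```text
time: 11.98
ee_pos: [0.5653, 0.153, 0.3442]
tcp_rot: [-179.9, 28.2, 91.7]
wrist_force: [-2.8, -14.7, 9.3]
opening: 0.0136
grasp_force: 68.7
```

```bash
python3 - <<'E'
from h import *
p,r,o=pose();print(r.T@o['wrist_force'],r.T@o['torque'])
ro,rd=rodtool(); print("axial",rd@(r.T@o['wrist_force']))
E
```

```text
[-17.2555629   -3.28103005  -1.26998975] [ 0.60383585 -3.3143724  -0.174074  ]
axial -16.883718307801036
```

Axial force rose from 7 to 17 N with only 0.6 mm of motion, so the collar is stopped on the mouth. One more hold, then I draw it out.

{"api": "carry_out", "payload": {"targets": "0 0 0 0 0 0 -1;0 0 0 0 0 0 -1;0 0 0 0 0 0 -1;0 0 0 0 0 0 -1;0 0 0 0 0 0 -1;0 0 0 0 0 0 -1;-.03 0 -.009 0 0 0 -1;-.06 0 -.018 0 0 0 -1"}}

```text
time: 12.65
ee_pos: [0.5654, 0.1518, 0.3451]
tcp_rot: [-179.8, 27.9, 91.8]
wrist_force: [-0.3, -0.7, -4.4]
opening: 0.014
grasp_force: 68.3
```

{"api": "carry_out", "payload": {"targets": "-.3 0 -.093 0 0 0 -1;-.42 0 -.13 0 0 0 -1;-.42 0 -.13 0 0 0 -1;-.42 0 -.13 0 0 0 -1;-.42 0 -.13 0 0 0 -1;-.42 0 -.13 0 0 0 -1;-.42 0 -.13 0 0 0 -1;-.42 0 -.13 0 0 0 -1"}}

```text
time: 13.32
ee_pos: [0.5686, 0.055, 0.4427]
tcp_rot: [-179.8, 27.9, 91.7]
wrist_force: [-0.0, 0.7, -0.4]
opening: 0.0134
grasp_force: 68.2
```

{"api": "carry_out", "payload": {"targets": "-.42 0 -.13 0 0 0 -1;-.42 0 -.13 0 0 0 -1;-.42 0 -.13 0 0 0 -1;-.42 0 -.13 0 0 0 -1;-.2 0 -.06 0 0 0 -1;0 0 0 0 0 0 -1;0 0 0 0 0 0 -1;0 0 0 0 0 0 -1"}}

```text
time: 13.98
ee_pos: [0.5707, 0.0012, 0.4959]
tcp_rot: [-179.7, 27.9, 91.8]
wrist_force: [0.6, 0.3, -1.0]
opening: 0.0137
grasp_force: 68.3
```

```bash
python3 - <<'E'
from h import *
p,r,o=pose();ro,rd=rodtool()
print(o['time'],o['q'],"tip",p+r@(ro+.12*rd),"collar",p+r@ro)
# tray: handle G at (.516,-.267), d 106.3deg; tray centre estimated from picture rim corners in top0
T=get_calibration("top")
cs=[onz(T,325+x/8,190+y/5.6,.028) for x,y in((55,105),(425,40),(500,200),(118,265))]
cs=np.array(cs);print(cs,cs.mean(0))
c=cs.mean(0)[:2]; W=get_calibration("wrist"); cv2.imwrite("pics/w6.png",camera("wrist")[:,:,::-1])
# goal: rod level, dir yaw 106.3, tip over tray centre z .15
a=np.radians(106.3);dv=np.array([np.cos(a),np.sin(a),0]);h=np.array([np.sin(a),-np.cos(a),0])
y=np.array([0,1,0])-rd*rd[1];y/=np.linalg.norm(y)
R1=np.c_[dv,h,np.cross(dv,h)]@np.c_[rd,y,np.cross(rd,y)].T
p1=np.r_[c,.155]-R1@(ro+.12*rd); print(p1,"handle",p1+R1@(ro-.11*rd)); to(p1,R1)
E
```

```text
13.9833 [  5.36505973  11.69686133  26.47983225 106.97836918 -27.85334317
  94.13679283] tip [0.56981629 0.05768961 0.21967275] collar [ 0.57176428 -0.026914    0.30475174]
[[ 0.5069455  -0.05523009  0.028     ]
 [ 0.54822995 -0.20229567  0.028     ]
 [ 0.45778045 -0.23390968  0.028     ]
 [ 0.41683414 -0.08260239  0.028     ]] [ 0.48244751 -0.14350946  0.028     ]
[ 0.54839003 -0.3697376   0.30973798] handle [ 0.54700085 -0.36426467  0.155     ]
 shift [-6.   -0.81  8.45] after-turn-shift [-9.71 -3.21  1.86] turn [-0.3   7.83 -2.68]
```

{"api": "carry_out", "payload": {"targets": "0 0 0 -.04 .98 -.33 -1;0 0 0 -.04 .98 -.33 -1;0 0 0 -.04 .98 -.33 -1;0 0 0 -.04 .98 -.33 -1;0 0 0 -.04 .98 -.33 -1;0 0 0 -.04 .98 -.33 -1;0 0 0 -.04 .98 -.33 -1;0 0 0 -.04 .98 -.33 -1"}}

```text
time: 14.7
ee_pos: [0.5705, 0.0015, 0.4963]
tcp_rot: [179.7, -17.5, 106.7]
wrist_force: [-0.2, 0.2, -1.0]
opening: 0.0138
grasp_force: 68.5
```

{"api": "carry_out", "payload": {"targets": "-.7 -.23 .13 0 0 0 -1;-.7 -.23 .13 0 0 0 -1;-.7 -.23 .13 0 0 0 -1;-.7 -.23 .13 0 0 0 -1;-.7 -.23 .13 0 0 0 -1;-.7 -.23 .13 0 0 0 -1;-.7 -.23 .13 0 0 0 -1;-.7 -.23 .13 0 0 0 -1"}}

```text
time: 15.37
ee_pos: [0.5576, -0.2138, 0.3888]
tcp_rot: [179.9, -17.3, 106.6]
wrist_force: [0.3, 0.2, -1.0]
opening: 0.0139
grasp_force: 68.5
```

{"api": "carry_out", "payload": {"targets": "-.7 -.23 .13 0 0 0 -1;-.7 -.23 .13 0 0 0 -1;-.7 -.23 .13 0 0 0 -1;-.7 -.23 .13 0 0 0 -1;-.7 -.23 .13 0 0 0 -1;-.6 -.2 .13 0 0 0 -1;0 0 0 0 0 0 -1;0 0 0 0 0 0 -1"}}

```text
time: 16.03
ee_pos: [0.5481, -0.3703, 0.3095]
tcp_rot: [179.9, -17.4, 106.5]
wrist_force: [0.7, -0.1, -1.3]
opening: 0.014
grasp_force: 68.4
```

```bash
python3 - <<'E'
from h import *
p,r,o=pose();ro,rd=rodtool();tip=p+r@(ro+.12*rd)
print(o['time'],"tip",tip,"collar",p+r@ro,"level",np.degrees(np.arcsin((r@rd)[2])),o['grasp_force'])
I=camera("scene")[:,:,::-1];W=camera("wrist")[:,:,::-1];cv2.imwrite("pics/end.png",np.vstack([cv2.resize(I[170:300,140:340],(400,260)),cv2.resize(W,(400,250))]))
print(proj(get_calibration("scene"),tip))
E
```

```text
16.0333 tip [ 0.48329795 -0.14321945  0.15547485] collar [ 0.51641739 -0.258558    0.15512764] level 0.16578047897165654 68.43883752822876
[251.13655173 202.12683622]
```

View pics/end.png

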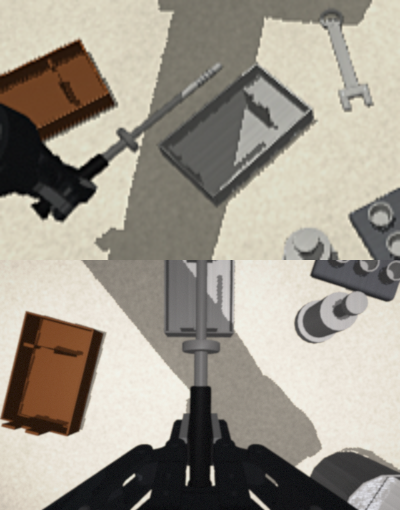

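Rod level, with its tip at scene (250,203) against the predicted (251,202). It is above the tray centre at 0.155 m and the bystanders are where they were. I'll let it settle and hand in.

{"api": "carry_out", "payload": {"targets": "0 0 0 0 0 0 -1;0 0 0 0 0 0 -1;0 0 0 0 0 0 -1;0 0 0 0 0 0 -1;0 0 0 0 0 0 -1;0 0 0 0 0 0 -1;0 0 0 0 0 0 -1;0 0 0 0 0 0 -1"}}

```text
time: 16.8
ee_pos: [0.5482, -0.3698, 0.3117]
tcp_rot: [179.8, -17.2, 106.6]
wrist_force: [-0.6, -0.3, -1.8]
opening: 0.014
grasp_force: 68.4
```

```bash
python3 -c "
from workcell import bot
print(bot.job_done())"
```

```text
the job is handed in; nothing more can be done
None
```

The job is handed in at about 17 s: I pushed the dip rod down until its collar stopped on the tube's mouth, let it sit, drew it right out, and am holding it level with the tip about 15 cm above the drip tray; no verdict came back from the hand-in.

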